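# Free the stuck forming block from the carton jig

## Robot

A 6-joint arm with a two-finger parallel gripper is mounted at the origin on the work surface. World frame = base frame: x ahead of the robot, y to its left, z up, the work surface at z = 0. Lengths are in m, angles in rad, forces in N, time in s.
With the tool pointing down it reaches from about 0.25 to 0.8 m from the base axis. Payload 8.5 kg.
Tool frame: the origin (TCP) lies between the finger pads; the fingertips stand 17 mm ahead of it and the grasp point (between the pads) lies 2 mm behind it; z points along the fingers, y is the direction in which the jaws open and shut (so a half turn about z gives the same grasp; the last joint's range is limited). The gripper opens to 85 mm and grips with 20 to 120 N. Pads are 22 mm wide; open, the fingers measure 114 mm over their backs; the gripper's body (76 mm by 85 mm) begins 54 mm behind the grasp point. The pads swing forward as they close: fully open they stand 13 mm farther back than shut.
Start: joints at [-1.224, 0.238, -0.013, 1.319, 0, 1.571], TCP at [0.178, -0.494, 0.208] pointing down, gripper open.
Joint ranges: [-2.66, 2.66], [-1.03, 1.9], [-1.14, 1.46], [-1.82, 2.27], [-1.45, 1.34], [-3.14, 3.14]. Speed limits (rad/s): [2.22, 2.22, 2.79, 3.14, 3.14, 3.14].

## Interface

Orientations are given as a unit quaternion [x, y, z, w].
In Python, from workcell import ctrl, viewer gives the robot as it stands.
- The arm moves only by the tool carry_out, never from a script. Its argument "targets" is one flat list of numbers, 5 for each row, row after row: the shift along the tool's x, y, z in mm, then the turn about the tool's z in degrees, then the finger opening in mm, from 0 to 85.4. In form: [x, y, z, yaw, gripper, x, y, z, yaw, gripper, ...]. A call has 1 to 8 rows; each row shifts and turns the commanded pose from where the row before left it, along the tool's axes as they then stand; what a row does not reach is not made up. A row lasts 1/10 s, in which the tool goes at most 50 mm and 8.59 degrees, less where a joint would pass 70% of its speed; a pose out of reach is approached as far as the arm can. A call with a gripper value outside its range is refused whole. The fingers move at their own pace and stop on an object; "grip_force" is the grip in N (left out, the last holds). Time passes only in rows, so rows that do not move let the fingers close. It gives the time, the measured TCP pose, the force and the opening at its end, in the units of the state.
- ctrl.get_obs(): the state, without advancing time (a new reading comes with each control period).
- viewer.camera(name): name is "scene" or "top" or "wrist"; returns a dict with "pixels" (420x560x3 uint8, red, green, blue), "vertical_fov" (degrees; the focal length in pixels is half the picture's height over the tangent of half this angle, whatever the lens; pixels are square), "cx", "cy" (the principal point, pixels), "dist" ([k1, k2, p1, p2, k3] as OpenCV has them; the pictures are not rectified), "R" (3x3) and "t" (3): a world point X has camera coordinates R X + t. Camera axes: x right, y down, z forward; pixel columns grow to the right and rows downward; lengths in m; the calibration is good to about 2 mm. A picture is of the moment at which its call begins. There is no depth.
- ctrl.close_job(): hands the job in, once; it reports no verdict.
Trained networks look in the newest picture that a camera, given by its name, has taken for a name from the list of things; names that differ only in an ending like _2 or _b are one class to them, and where a whole thing is asked for, a point or a joint stands for the part that bears it (a point fixed in the world has none). Each returns a list of dicts, best first, with "p" (0 to 1); they miss things now and then, are a little off and sometimes report something else, mostly with a low value. They report only what shows in the picture. A call takes as long as a camera call.
- viewer.recognise(camera, label): "at" ([x, y, z] in m, in world coordinates, good to about 4 mm: the middle of the surface that is visible of it).
- viewer.place_of(camera, label): "at" ([x, y, z] in m, in world coordinates, good to about 4 mm: a listed point, or the origin of a listed thing).
The state is a dict: "time": time; "q": joint angles; "joint_velocities": joint speeds; "joint_torque": joint torques, N m; "position": TCP position; "tcp_rot": TCP orientation; "wrist_force": force on the tool from outside, world axes, zero at the start; "moment": the same for the moment, N m; "grip_width": finger opening in m.
Only numpy, scipy, OpenCV 4.12 (cv2) and the standard library are available. Lean on these libraries where they do the work, as an engineer would, in place of code of your own. Each camera call takes 0.05 s, during which the arm holds its last target.

## Task

The tall wooden forming block is stuck in the carton-folding jig, its shoulders caught under two stiff sliding steel plates. Take it by its neck and rock it side to side, against one plate and then the other, without pulling it out, until both plates have been pushed back clear of its shoulders; then lift it straight up and hold it upright and still over the jig, its foot about 3 cm above the plates. Finish while still holding it there, and leave the carton, the tape dispenser and the spare block alone.

Things in the scene. Friction and masses are not known exactly. Their poses are not given: they have to be found in the camera images.
- jig: Carton-folding jig fixed to the table: plywood base 100 (x) x 150 (y) x 8 mm with an open-topped aluminium nest, 67 x 72 mm outside, walls up to 66 mm above the table. Origin: centre of the base's underside; z up. Along its y axis the two keeper plates slide and the block is rocked. Inside, the nest is 47 mm in x and 56 mm in y.
- pocket (a point): Centre of the jig's inner floor, 8 mm above the table, where the block's foot stands; axes as the jig's. Two curbs 6 mm high make a groove here, 18 mm wide in y, that holds the foot. The keeper plates' undersides are 58 mm and their tops 66 mm above this point.
- block: The stuck forming block, brown wood, 125 mm tall, 0.08 to 0.17 kg, standing in the jig, axes at first as the jig's. Origin: centre of its underside, z up. Foot 40 x 16 mm (x, y), 10 mm high; body 44 x 32 mm, height 10 to 54 mm; neck 36 x 26 mm, height 54 to 125 mm.
- neck (a point): On the block's axis, 100 mm above its underside: the middle of the free neck (36 mm in x, 26 mm in y), to be gripped either way. The upper 59 mm of the neck stand above the keeper plates.
- shoulder (a point): On the block's axis at shoulder height, 54 mm above its underside. The shoulders stand out 3 mm from the neck on both y sides and lie 4 mm below the keeper plates: a straight pull catches after 4 mm. Leaning the block 0.1 rad in its groove (pivoting at the foot, about jig x) pushes the plate on that side back about 5 mm; up to 0.15 rad is possible.
- keeper_left (a joint): Travel (m) of the steel keeper plate (44 x 34 x 8 mm) on the jig's +y side: 0 = shut, its edge 13.5 mm from the pocket's centre line, 0.5 mm from the neck; grows outwards to 0.010. No spring: it takes about 9 N to slide and stays where it is pushed. From 0.0025 on it clears the shoulder of a centred block.
- keeper_right (a joint): The same for the plate on the jig's -y side, growing outwards (towards jig -y).
- spare_block: Bystander: spare wooden forming block lying flat, 130 x 50 x 32 mm with a narrower end; origin at the underside's centre. Leave alone.
- carton: Bystander: small closed brown carton with a white label, 75 x 58 x 36 mm; origin at the underside's centre. Leave alone.
- tape_dispenser: Bystander: yellow tape dispenser, 150 x 60 mm, 96 mm high; origin at the underside's centre. Leave alone.

How it is judged:
On the way, in this order (a step that is already met when the one before it is completed fails the run):
1. the block, still in its pocket and leaning, has pushed one keeper plate back (angle between the z axis of block and the z axis of jig, either way round above 0.03 rad and z of block in the frame of pocket below 0.008 m and value of joint any of keeper_left, keeper_right above 0.0022 m), for 0.05 s.
2. rocked the other way, it has pushed both plates back, still in its pocket (angle between the z axis of block and the z axis of jig, either way round above 0.03 rad and z of block in the frame of pocket below 0.008 m and value of joint each of keeper_left, keeper_right above 0.0022 m), for 0.05 s.
At the end, for the whole second after the job is handed in: The gripper holds the block still (under 0.03 m/s), upright within 0.2 rad, over its pocket within 40 mm sideways, its underside 10 to 60 mm above the keeper plates' tops, touching nothing of the jig (z of block in the frame of pocket between 0.076 and 0.126 m and horizontal distance between block and pocket below 0.04 m and angle between block's own z axis and vertical below 0.2 rad and linear speed of block below 0.03 m/s and contact force between the fingers and block above 1 N and contact force between block and jig below 0.1 N); the arm keeps its last pose, push and grip.
It fails at once if a bystander was moved by more than 20 mm (distance of any of spare_block, carton, tape_dispenser from where it was at the start of the episode above 0.02 m).
It also fails if it takes over 38 s, if anything falls off the work surface, if the arm or the gripper's body presses on something with over 40 N, if the wrist force passes 120 N, or if a joint passes its speed limit or range.

## Working session

There is one attempt and no reset: what is moved stays moved. The work goes in short steps, Python scripts to look and compute and a tool call to move; the robot and the scene stay as the last step left them, time stands still between calls to the robot, and variables do not carry over. Pictures are saved under pics/ and viewed, and the job is handed in when it is done.

Besides the shell and the picture viewer there is one more tool, called by a JSON object that holds its "fn" and its "kwargs", one argument or row to a line. carry_out: Moves the arm, as the interface text tells. Its arguments: {"type":"object","properties":{"targets":{"type":"array","items":{"type":"number"}},"grip_force":{"type":"number"}},"required":["targets"]}

```bash
mkdir -p pics; ls
python3 - <<'E'
from workcell import ctrl, viewer
import cv2
print(ctrl.get_obs())
for c in ["scene","top"]:
    r=viewer.camera(c); cv2.imwrite(f"pics/{c}0.png",r["pixels"][:,:,::-1])
    for l in ["jig","pocket","block","neck","carton","tape_dispenser","spare_block"]:
        print(c,l,[(d["p"],d["at"]) for d in viewer.place_of(c,l)[:2]])
E
```

```text
pics
{'time': 0.0, 'q': array([-1.22398251e+00,  2.38789834e-01, -1.42299139e-02,  1.31918742e+00,
        1.47538733e-05,  1.57080732e+00]), 'joint_velocities': array([-0.00129832, -0.00138492,  0.0002364 , -0.00016649,  0.00075477,
        0.00158428]), 'joint_torque': array([ 4.86798126e-04, -5.38781869e+01,  3.46435153e+01,  1.84287824e-02,
        2.29409716e-04,  1.09757042e-05]), 'position': array([ 0.17830768, -0.49333616,  0.20788236]), 'tcp_rot': array([ 9.85003364e-01,  1.72533695e-01, -1.14450119e-04, -6.96112890e-04]), 'wrist_force': array([ 0.6296297 , -0.35693998, -0.07736996]), 'moment': array([ 0.00500617, -0.03713667,  0.03061126]), 'grip_width': 0.08544652593283569}
scene jig [(0.85, [0.57, 0.0887, 0.0037])]
scene pocket [(0.77, [0.5692, 0.0902, 0.0076])]
scene block [(0.73, [0.5717, 0.0947, 0.009])]
scene neck [(0.75, [0.5718, 0.0886, 0.1066])]
scene carton [(0.62, [0.4695, -0.3419, -0.0023])]
scene tape_dispenser [(0.87, [0.4663, 0.3461, 0.0008])]
scene spare_block [(0.7, [0.7751, 0.0538, 0.0])]
top jig [(0.85, [0.5703, 0.089, -0.0003])]
top pocket [(0.59, [0.572, 0.0904, 0.0061])]
top block [(0.62, [0.5697, 0.0907, 0.0075])]
top neck [(0.82, [0.5735, 0.0876, 0.1083])]
top carton [(0.71, [0.4687, -0.3439, -0.0028]), (0.61, [0.5723, 0.0909, 0.0098])]
top tape_dispenser [(0.92, [0.4664, 0.3466, -0.002]), (0.6, [0.5692, 0.0918, 0.0074])]
top spare_block [(0.67, [0.7822, 0.0507, 0.0022])]
```

View pics/scene0.png

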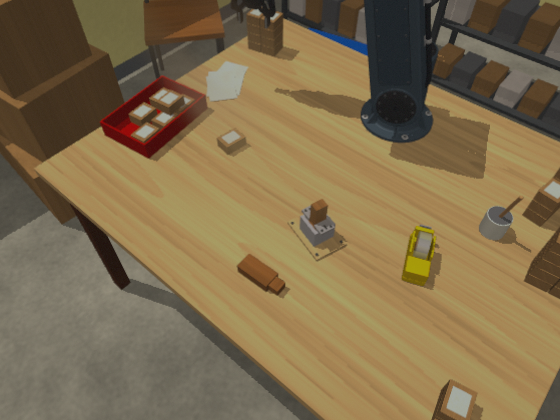

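View pics/top0.png

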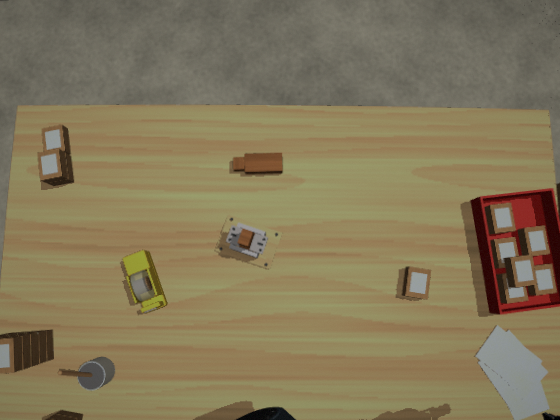

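The jig is at about (247,242) in the top picture and (318,230) in the scene picture, with the block standing in it. The networks' positions agree with both. Next I need the jig's yaw.

```bash
cat > h.py <<'E'
from workcell import ctrl, viewer
import cv2, numpy as np
def K(r):
    f=210/np.tan(np.radians(r["vertical_fov"])/2)
    return np.array([[f,0,r["cx"]],[0,f,r["cy"]],[0,0,1.]])
def proj(r,P):
    return cv2.projectPoints(np.array(P,float).reshape(-1,3),cv2.Rodrigues(np.array(r["R"]))[0],np.array(r["t"],float),K(r),np.array(r["dist"],float))[0].reshape(-1,2)
def ray(r,uv,z):
    n=cv2.undistortPoints(np.array(uv,float).reshape(-1,1,2),K(r),np.array(r["dist"],float)).reshape(-1,2)
    R=np.array(r["R"]);c=-R.T@np.array(r["t"]);o=[]
    for a in n:
        d=R.T@np.r_[a,1]; o.append(c+d*(z-c[2])/d[2])
    return np.array(o)
E
python3 - <<'E'
from h import *
r=viewer.camera("top"); np.save("pics/top.npy",r,allow_pickle=True)
c=r["pixels"][205:280,205:295,::-1]
cv2.imwrite("pics/topc.png",cv2.resize(c,None,fx=8,fy=8,interpolation=cv2.INTER_CUBIC))
r=viewer.camera("scene"); np.save("pics/scene.npy",r,allow_pickle=True)
c=r["pixels"][190:265,275:360,::-1]
cv2.imwrite("pics/scenec.png",cv2.resize(c,None,fx=8,fy=8,interpolation=cv2.INTER_CUBIC))
E
```

```text
(no output)
```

View pics/topc.png

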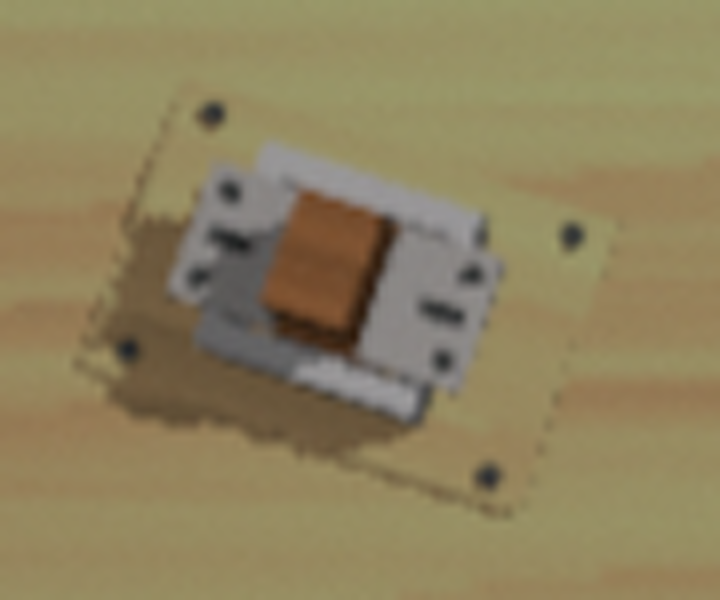

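View pics/scenec.png

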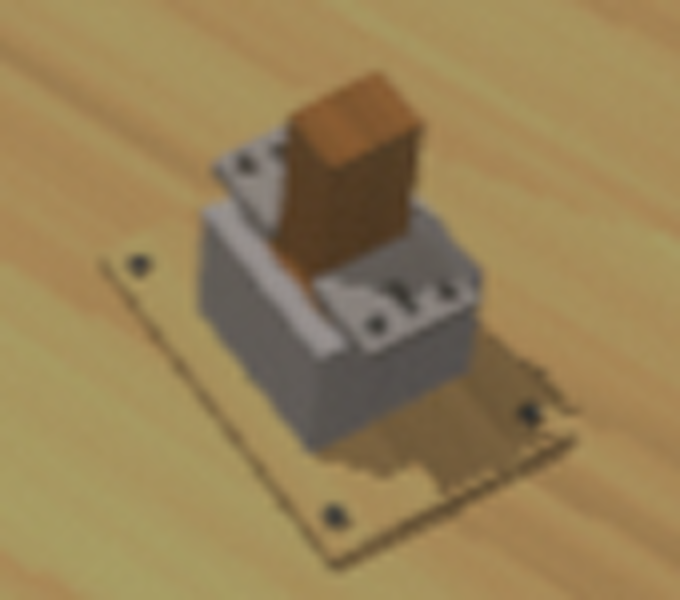

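The top crop shows the four base screws at crop pixels (211,114), (571,236), (127,350) and (487,476). The neck top is at about (322,257), near the jig's middle.

Run:
```python
from h import *
def go(n,px,off,z):
    r=np.load(f"pics/{n}.npy",allow_pickle=True).item()
    return ray(r,(np.array(px)+.5)/8-.5+np.array(off),z)
def rep(s): # s order: A,B along long
    return s.mean(0)
s=go("top",[(211,114),(571,236),(127,350),(487,476)],(205,205),.009)
print(s,s.mean(0)); 
for a,b in((0,1),(2,3)):
    d=s[a]-s[b]; print("jig y dir deg",np.degrees(np.arctan2(d[1],d[0])),np.linalg.norm(d))
for a,b in((0,2),(1,3)):
    d=s[a]-s[b]; print("jig x dir deg",np.degrees(np.arctan2(d[1],d[0])),np.linalg.norm(d))
c=go("top",[(180,90),(618,222),(80,365),(512,516)],(205,205),.008); print(c.mean(0))
t=go("top",[(303,187),(388,217),(262,295),(345,325)],(205,205),.133);print("necktop",t,t.mean(0))
t=go("scene",[(291,115),(380,72),(425,122),(332,168)],(275,190),.133);print("necktop scene",t,t.mean(0))
s=go("scene",[(138,264),(336,516),(529,414)],(275,190),.009);print("scene screws",s,(s[0]+s[2])/2)
```

```text
[[0.62935142 0.13825927 0.009     ]
 [0.59019568 0.02013442 0.009     ]
 [0.55198864 0.16378014 0.009     ]
 [0.51228929 0.04654697 0.009     ]] [0.57095626 0.0921802  0.009     ]
jig y dir deg 71.6607999554573 0.12444537765648983
jig y dir deg 71.29205835831837 0.12377259574883635
jig x dir deg -18.256981817438348 0.08146357107381977
jig x dir deg -18.728163426811996 0.08226194736701035
[0.56973005 0.09275738 0.008     ]
necktop [[0.59197095 0.09720653 0.133     ]
 [0.58335901 0.07222495 0.133     ]
 [0.56028279 0.10853992 0.133     ]
 [0.55174236 0.08422662 0.133     ]] [0.57183878 0.0905495  0.133     ]
necktop scene [[0.58377516 0.07213858 0.133     ]
 [0.55048938 0.08328871 0.133     ]
 [0.5578781  0.10717231 0.133     ]
 [0.59255178 0.09568966 0.133     ]] [0.57117361 0.08957231 0.133     ]
scene screws [[0.58993081 0.01612886 0.009     ]
 [0.62875493 0.13486523 0.009     ]
 [0.55228574 0.16038123 0.009     ]] [0.57110827 0.08825504 0.009     ]
```

{"fn": "carry_out", "kwargs": {
  "targets": [0,0,0,-8.5,85,0,0,0,-8.5,85,0,0,0,-8.5,85,0,0,0,-8.5,85,0,0,0,-8.5,85,0,0,0,-8.5,85,0,0,0,-0.6,85],
  "grip_force": 25
}}

```text
time: 1.6
position: [0.1784, -0.4937, 0.2085]
tcp_rot: [0.811, 0.585, 0.0, -0.0]
wrist_force: [-0.8, -0.6, 0.7]
grip_width: 0.0849
```

{"fn": "carry_out", "kwargs": {
  "targets": [42,11.7,0,0,85,42,11.7,0,0,85,42,11.7,0,0,85,42,11.7,0,0,85,42,11.7,0,0,85,42,11.7,0,0,85,42,11.7,0,0,85,42,11.7,0,0,85]
}}

```text
time: 2.4
position: [0.3747, -0.2033, 0.2087]
tcp_rot: [0.813, 0.582, 0.0, 0.0]
wrist_force: [0.4, -0.5, 0.3]
grip_width: 0.0852
```

{"fn": "carry_out", "kwargs": {
  "targets": [42,11.7,0,0,85,42,11.7,0,0,85,42,11.7,0,0,85,42,11.7,0,0,85,42,11.7,0,0,85,42,11.7,0,0,85,20,5,0,0,85,0,0,0,0,85]
}}

```text
time: 3.2
position: [0.533, 0.0315, 0.2079]
tcp_rot: [0.812, 0.584, 0.0, -0.0]
wrist_force: [-0.5, 0.4, 1.1]
grip_width: 0.085
```

Run:
```python
from h import *
o=ctrl.get_obs();print(o["position"],o["q"])
a=np.radians(-18.5); ex=np.array([np.cos(a),np.sin(a)]); ey=np.array([-ex[1],ex[0]])
d=np.array([.5713,.0900])-o["position"][:2]; print("tool x,y mm",d@ey*1e3,d@ex*1e3)
r=viewer.camera("wrist"); im=r["pixels"][:,:,::-1].copy()
for h in(.133,):
    for sx,sy in((1,1),(1,-1),(-1,1),(-1,-1)):
        p=np.array([.5713,.09])+ex*sx*.018+ey*sy*.013
        u=proj(r,[[*p,h]])[0]; print(u); cv2.circle(im,tuple(int(v) for v in u),3,(0,255,0),1)
cv2.imwrite("pics/w1.png",im)
print([(l,viewer.place_of("wrist",l)[:1]) for l in("neck","pocket","jig")])
```

```text
[0.53295322 0.03147456 0.20793859] [5.86814596e-02 2.53767451e-01 6.25149855e-03 1.32343190e+00
 4.97152148e-04 1.95376143e+00]
tool x,y mm 67.6686685966516 17.79476932627048
[330.21811581 106.57052619]
[328.76800374 142.31034722]
[281.27208865 106.46210037]
[281.30998216 142.26412895]
[('neck', [{'at': [0.578, 0.0922, 0.1107], 'p': 0.77}]), ('pocket', []), ('jig', [{'at': [0.5749, 0.0906, 0.0009], 'p': 0.7}])]
```

View pics/w1.png

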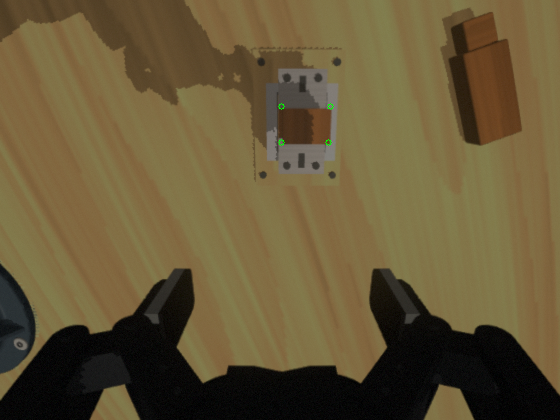

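The projected neck-top corners fall on the wooden top within about 2 px, from (278,109) to (330,143). It is square to the gripper.

{"fn": "carry_out", "kwargs": {
  "targets": [35,9,0,0,85,32.5,8.8,0,0,85,0,0,0,0,85,0,0,-10,0,85,0,0,10,0,85]
}}

```text
time: 3.9
position: [0.5707, 0.0864, 0.2111]
tcp_rot: [0.812, 0.583, 0.002, 0.001]
wrist_force: [-0.2, -0.3, 1.1]
grip_width: 0.0851
```

Run:
```python
from h import *
o=ctrl.get_obs();print(o["position"],o["q"])
a=np.radians(-18.5); ex=np.array([np.cos(a),np.sin(a)]); ey=np.array([-ex[1],ex[0]])
d=np.array([.5713,.0900])-o["position"][:2]; print("tool x,y mm",d@ey*1e3,d@ex*1e3)
r=viewer.camera("wrist"); im=r["pixels"][:,:,::-1].copy()
cv2.imwrite("pics/w2.png",im)
for l in("neck","pocket"): print(l,viewer.place_of("wrist",l)[:1])
```

```text
[0.57069059 0.08643547 0.21108764] [ 1.50419547e-01  3.24899238e-01  1.15081740e-01  1.35721552e+00
 -1.82657699e-04  2.04630904e+00]
tool x,y mm 3.5736979110064664 -0.5531192515239145
neck [{'at': [0.5797, 0.0901, 0.1094], 'p': 0.74}]
pocket []
```

View pics/w2.png

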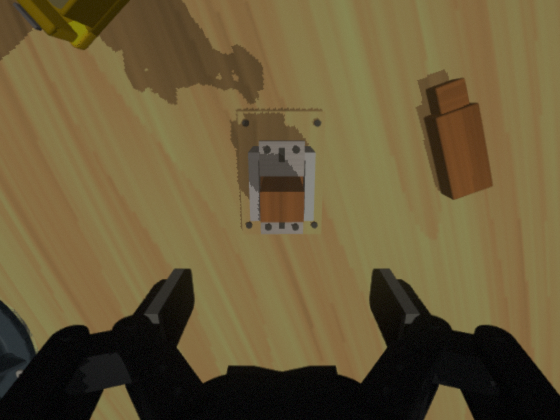

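{"fn": "carry_out", "kwargs": {
  "targets": [2,0,20,0,85,0,0,20,0,85,0,0,20,0,85,0,0,20,0,85,0,0,15,0,85,0,0,5,0,85,0,0,0,0,85,0,0,0,0,85]
}}

```text
time: 4.85
position: [0.571, 0.0892, 0.1093]
tcp_rot: [0.812, 0.584, 0.0, 0.0]
wrist_force: [0.6, 0.4, -0.5]
grip_width: 0.085
```

Run:
```python
from h import *
o=ctrl.get_obs();print(o["position"])
a=np.radians(-18.5); ex=np.array([np.cos(a),np.sin(a)]); ey=np.array([-ex[1],ex[0]])
d=np.array([.5713,.0900])-o["position"][:2]; print("tool x,y mm",d@ey*1e3,d@ex*1e3)
r=viewer.camera("wrist"); im=r["pixels"][:,:,::-1].copy()
cv2.imwrite("pics/w3.png",im)
```

```text
[0.57098994 0.08920945 0.10932179]
tool x,y mm 0.8480831047417456 0.04319348616523098
```

View pics/w3.png

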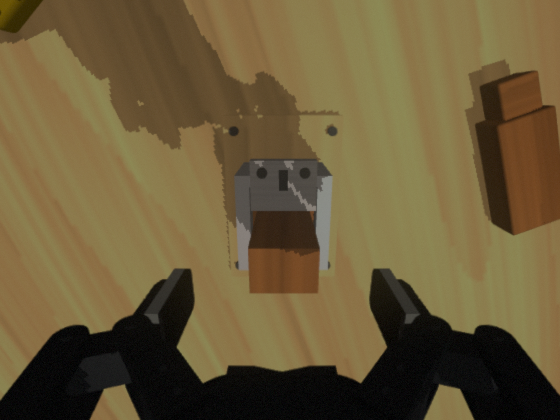

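The neck top, columns 250 to 318, is centred between the jaws. I'll close on it.

{"fn": "carry_out", "kwargs": {
  "targets": [0,0,0,0,34,0,0,0,0,34,0,0,0,0,34,0,0,0,0,34,0,0,0,0,34,0,0,0,0,34,0,0,0,0,30,0,0,0,0,30],
  "grip_force": 25
}}

```text
time: 5.7
position: [0.5716, 0.0895, 0.1097]
tcp_rot: [0.812, 0.584, 0.001, 0.0]
wrist_force: [0.2, -0.3, 8.9]
grip_width: 0.0298
```

Run:
```python
from h import *
o=ctrl.get_obs();print(o["position"],o["wrist_force"],o["grip_width"])
for n in("wrist","scene"):
    r=viewer.camera(n); im=r["pixels"][:,:,::-1].copy()
    if n=="scene": im=cv2.resize(im[170:275,265:370],None,fx=5,fy=5)
    cv2.imwrite(f"pics/{n}4.png",im)
```

```text
[0.57158443 0.08954405 0.10974657] [ 0.17021237 -0.33449926  8.85933772] 0.02975380067901826
```

View pics/wrist4.png

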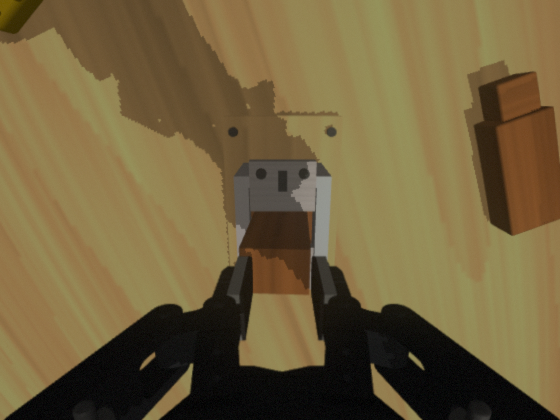

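View pics/scene4.png

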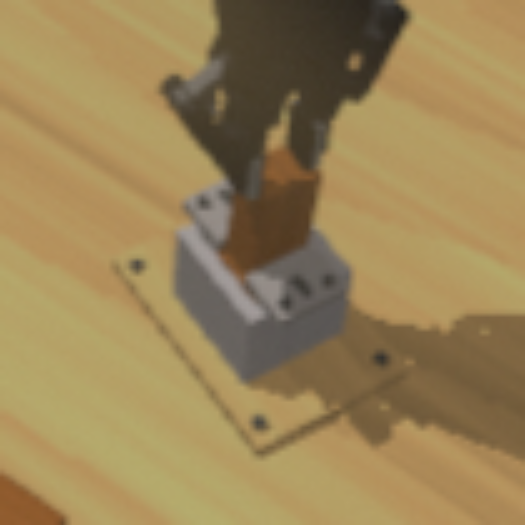

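{"fn": "carry_out", "kwargs": {
  "targets": [0,0,0,0,20,0,0,0,0,20,0,0,0,0,20],
  "grip_force": 25
}}

```text
time: 6.1
position: [0.5732, 0.0894, 0.1108]
tcp_rot: [0.812, 0.584, 0.002, 0.002]
wrist_force: [3.1, -1.5, 12.6]
grip_width: 0.0207
```

Run:
```python
from h import *
o=ctrl.get_obs();print(o["position"],o["wrist_force"],o["moment"],o["grip_width"])
for n in("wrist","scene"):
    r=viewer.camera(n); im=r["pixels"][:,:,::-1].copy()
    if n=="scene": im=cv2.resize(im[170:275,265:370],None,fx=5,fy=5)
    cv2.imwrite(f"pics/{n}5.png",im)
```

```text
[0.57319033 0.08943862 0.11081999] [ 3.11340324 -1.4549546  12.57573521] [-0.23158519 -0.49392977  0.01074484] 0.020675826970336743
```

View pics/wrist5.png

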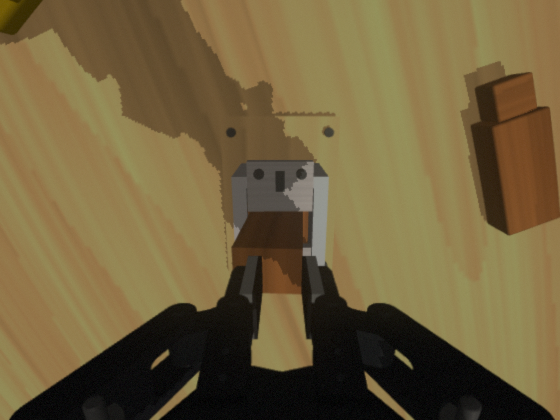

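View pics/scene5.png

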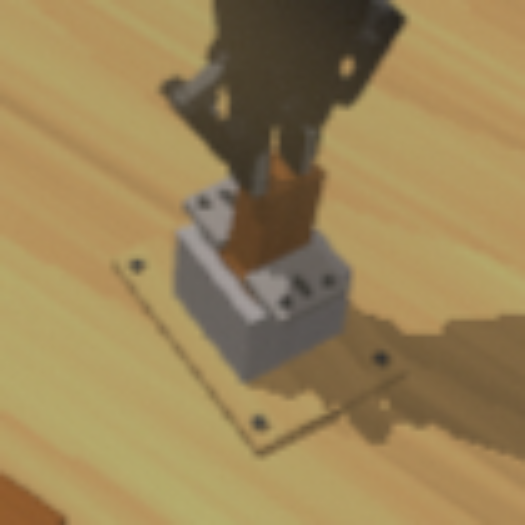

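Run:
```python
from h import *
from scipy.spatial.transform import Rotation as Ro
o=ctrl.get_obs();R=Ro.from_quat(o["tcp_rot"]).as_matrix();p=o["position"]
r=viewer.camera("wrist"); im=r["pixels"][:,:,::-1].copy()
print("cam centre in tool",R.T@(-np.array(r["R"]).T@np.array(r["t"])-p))
for t in([0,0,0],[0,0,.017],[.011,.0103,.017],[-.011,.0103,.017],[.011,-.0103,.017],[-.011,-.0103,.017]):
    u=proj(r,[p+R@np.array(t)])[0];print(t,u);cv2.circle(im,tuple(int(v) for v in u),3,(0,255,0),-1)
a=np.radians(-18.5); ex=np.array([np.cos(a),np.sin(a)]); ey=np.array([-ex[1],ex[0]])
for h in(.133,.074):
  for sx,sy in((1,1),(1,-1),(-1,1),(-1,-1)):
    q=np.array([.5713,.09])+ex*sx*.018+ey*sy*.013
    u=proj(r,[[*q,h]])[0]; print(h,sx,sy,u);cv2.circle(im,tuple(int(v) for v in u),3,(0,0,255) if h>.1 else (255,0,0),-1)
cv2.imwrite("pics/w6.png",cv2.resize(im[180:380,160:400],None,fx=3,fy=3))
```

```text
cam centre in tool [ 0.07871222 -0.00039918 -0.1648233 ]
[0, 0, 0] [281.77232639 250.98408297]
[0, 0, 0.017] [281.71703505 239.33764754]
[0.011, 0.0103, 0.017] [298.28428238 223.04902203]
[-0.011, 0.0103, 0.017] [297.67840176 255.03405969]
[0.011, -0.0103, 0.017] [265.17205296 223.04853142]
[-0.011, -0.0103, 0.017] [265.72950714 255.03784647]
0.133 1 1 [314.06645011 246.50131799]
0.133 1 -1 [312.38902869 291.36532783]
0.133 -1 1 [242.26390236 246.70919158]
0.133 -1 -1 [244.31632818 291.61020906]
0.074 1 1 [304.90219851 210.26150695]
0.074 1 -1 [304.04368916 245.22365455]
0.074 -1 1 [252.03177605 210.38454147]
0.074 -1 -1 [253.1362494  245.37093778]
```

View pics/w6.png

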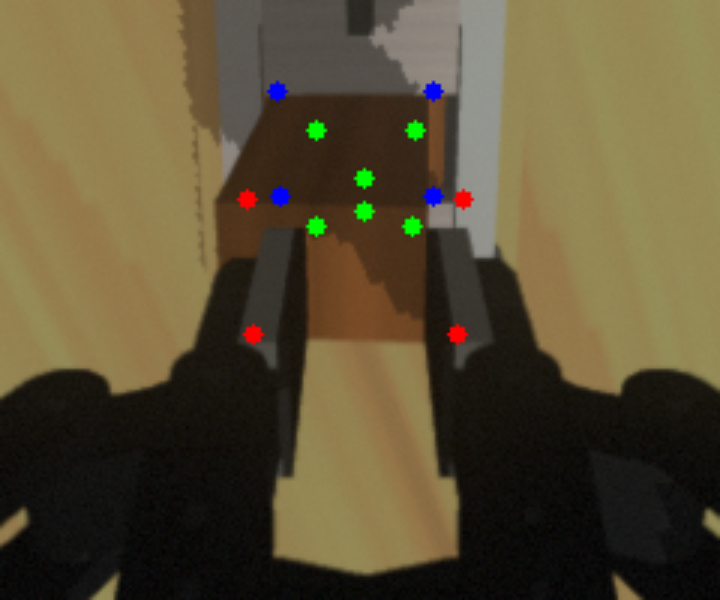

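Run:
```python
from h import *
from scipy.spatial.transform import Rotation as Ro
o=ctrl.get_obs();R=Ro.from_quat(o["tcp_rot"]).as_matrix();p=o["position"]
r=viewer.camera("scene"); im=r["pixels"][:,:,::-1].copy()
x0,y0,s=285,175,10
big=cv2.resize(im[y0:y0+60,x0:x0+75],None,fx=s,fy=s,interpolation=cv2.INTER_CUBIC)
def dot(P,c):
    u=(proj(r,[P])[0]-[x0,y0]+.5)*s; cv2.circle(big,tuple(int(v) for v in u),4,c,-1)
for sy in(1,-1):
  for x in(.011,-.011):
    dot(p+R@np.array([x,sy*.0103,.017]),(0,255,0))
dot(p,(0,255,255))
a=np.radians(-18.5); ex=np.array([np.cos(a),np.sin(a)]); ey=np.array([-ex[1],ex[0]])
for h in(.133,.074):
  for sx,sy in((1,1),(1,-1),(-1,1),(-1,-1)):
    q=np.array([.5713,.09])+ex*sx*.018+ey*sy*.013
    dot(np.r_[q,h],(0,0,255) if h>.1 else (255,0,0))
cv2.imwrite("pics/s6.png",big)
```

```text
(no output)
```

View pics/s6.png

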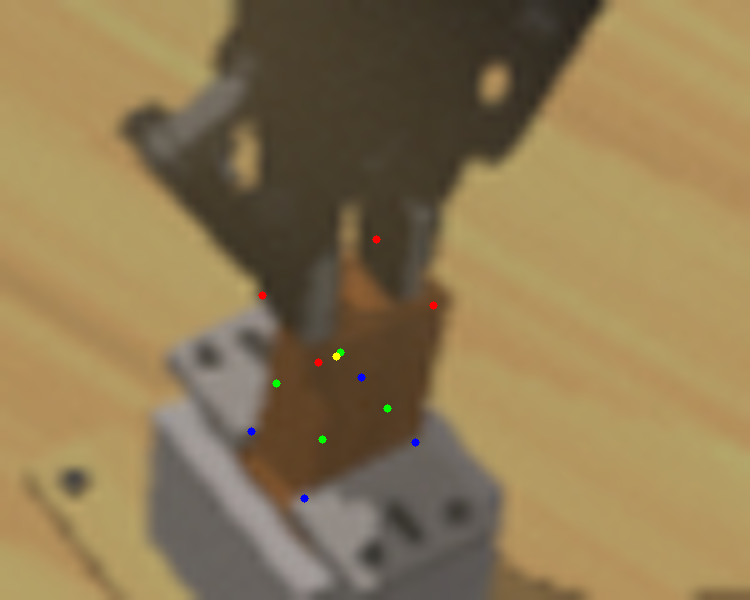

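Two pictures agree that the real fingertips are at z ≈ 0.135 m, about 40 mm higher than the stated tool offset implies. The fingers are pinching only the block's top edge: the left pad lies over the top, the width fell below 36 mm and the wrist z force is +12 N. I'll open and check the tip height.

{"fn": "carry_out", "kwargs": {
  "targets": [0,0,0,0,85,0,0,0,0,85,0,0,0,0,85,0,0,0,0,85,0,0,0,0,85,0,0,0,0,85]
}}

```text
time: 6.9
position: [0.5705, 0.0894, 0.1084]
tcp_rot: [0.812, 0.584, -0.0, -0.0]
wrist_force: [-0.3, -0.6, -0.0]
grip_width: 0.0849
```

Run:
```python
from h import *
from scipy.spatial.transform import Rotation as Ro
o=ctrl.get_obs();R=Ro.from_quat(o["tcp_rot"]).as_matrix();p=o["position"];print(p,o["wrist_force"],o["grip_width"])
r=viewer.camera("wrist"); im=r["pixels"][:,:,::-1].copy()
for z in(.017,0,-.025,-.035):
  for x in(.011,):
    for y in(.0425,-.0425):
      u=proj(r,[p+R@np.array([x,y,z])])[0];cv2.circle(im,tuple(int(v) for v in u),3,(0,255,0),-1);print(z,u)
cv2.imwrite("pics/w7.png",im)
r=viewer.camera("scene"); im=r["pixels"][:,:,::-1].copy()
x0,y0,s=275,155,8
big=cv2.resize(im[y0:y0+75,x0:x0+95],None,fx=s,fy=s,interpolation=cv2.INTER_CUBIC)
for z,c in((.017,(0,255,0)),(-.025,(0,0,255))):
  for y in(.0425,-.0425):
   for x in(.011,-.011):
    u=(proj(r,[p+R@np.array([x,y,z])])[0]-[x0,y0]+.5)*s; cv2.circle(big,tuple(int(v) for v in u),4,c,-1)
cv2.imwrite("pics/s7.png",big)
```

```text
[0.57054919 0.08938461 0.10835372] [-0.33656897 -0.56045473 -0.0112155 ] 0.08494535603630492
0.017 [349.90166283 223.03838507]
0.017 [213.62986684 223.03201832]
0 [356.09615213 233.40421004]
0 [207.54717833 233.40372393]
-0.025 [367.50018524 252.53716708]
-0.025 [196.34697562 252.55102054]
-0.035 [373.07470125 261.91357284]
-0.035 [190.87110384 261.93618836]
```

View pics/w7.png

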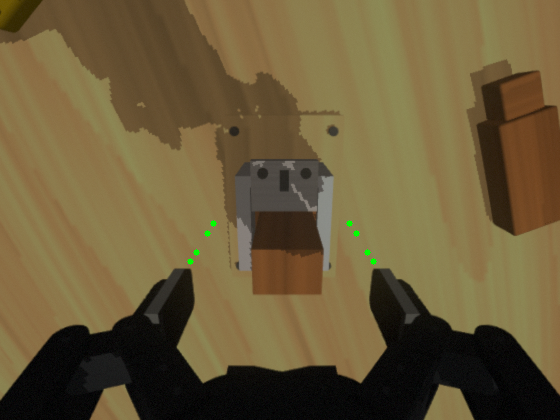

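View pics/s7.png

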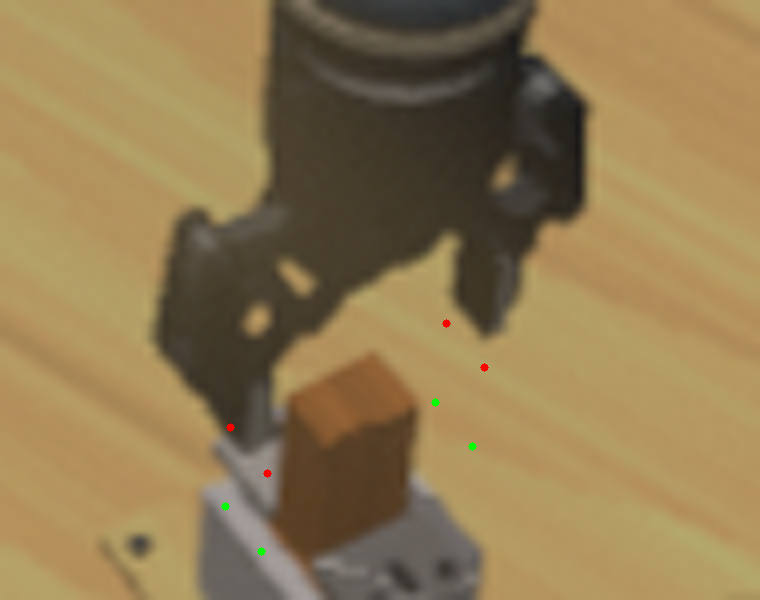

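{"fn": "carry_out", "kwargs": {
  "targets": [1,1.5,10,0,85,0,0,10,0,85,0,0,10,0,85,0,0,10,0,85,0,0,0,0,85]
}}

```text
time: 7.5
position: [0.5711, 0.0897, 0.0665]
tcp_rot: [0.812, 0.584, -0.001, -0.001]
wrist_force: [-0.1, -0.4, -0.4]
grip_width: 0.0853
```

```bash
cat > look.py <<'E'
from h import *
import sys
n=sys.argv[1]
o=ctrl.get_obs();print(o["position"],o["wrist_force"],o["moment"],o["grip_width"])
r=viewer.camera("wrist"); w=r["pixels"][:,:,::-1].copy()
r=viewer.camera("scene"); im=r["pixels"][:,:,::-1].copy()
x0,y0,s=275,155,8
big=cv2.resize(im[y0:y0+75,x0:x0+95],None,fx=s,fy=s,interpolation=cv2.INTER_CUBIC)
h=600; a=cv2.resize(w[150:400,150:420],None,fx=1.5,fy=1.5); b=cv2.resize(big,None,fx=.52,fy=.52)
c=np.zeros((max(a.shape[0],b.shape[0]),a.shape[1]+b.shape[1],3),np.uint8); c[:a.shape[0],:a.shape[1]]=a; c[:b.shape[0],a.shape[1]:]=b
cv2.imwrite(f"pics/{n}.png",c)
E
python3 look.py l8
```

```text
[0.57111198 0.08966393 0.06649543] [-0.09748943 -0.38562278 -0.36546767] [-0.04962677  0.00816205 -0.02565847] 0.0853223876484443
```

View pics/l8.png

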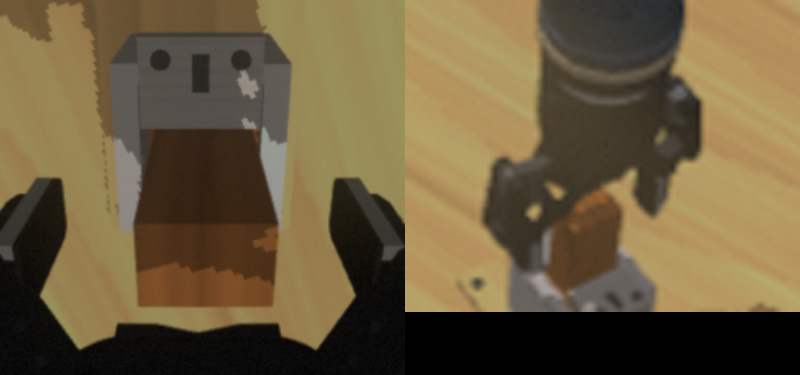

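Now the neck is clearly between the pads. Closing.

{"fn": "carry_out", "kwargs": {
  "targets": [0,0,0,0,30,0,0,0,0,30,0,0,0,0,30,0,0,0,0,30,0,0,0,0,30,0,0,0,0,30,0,0,0,0,30],
  "grip_force": 25
}}

```text
time: 8.3
position: [0.5726, 0.0899, 0.0689]
tcp_rot: [0.812, 0.584, 0.0, 0.0]
wrist_force: [0.0, 0.1, 5.7]
grip_width: 0.0357
```

```bash
python3 look.py l9
```

```text
[0.57264413 0.08989601 0.06887566] [0.03373785 0.06643806 5.73074548] [0.06683857 0.22866762 0.03081729] 0.0356593759909911
```

View pics/l9.png

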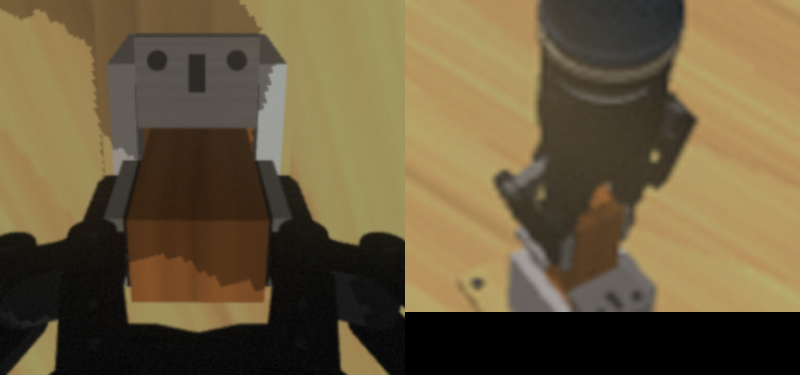

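Width 35.7 mm, so the neck is held. Rock towards +y (tool +x).

{"fn": "carry_out", "kwargs": {
  "targets": [2,0,0,0,30,2,0,0,0,30,2,0,0,0,30,2,0,0,0,30,2,0,0,0,30,0,0,0,0,30]
}}

```text
time: 9.0
position: [0.5754, 0.0976, 0.0687]
tcp_rot: [0.812, 0.584, -0.001, 0.001]
wrist_force: [-1.7, -7.6, 6.0]
grip_width: 0.0355
```

```bash
python3 look.py l10
```

```text
[0.57543858 0.09762452 0.06870386] [-1.73889069 -7.61241428  6.03589468] [-1.79705121  0.29906344 -0.01670732] 0.035518487954701805
```

View pics/l10.png

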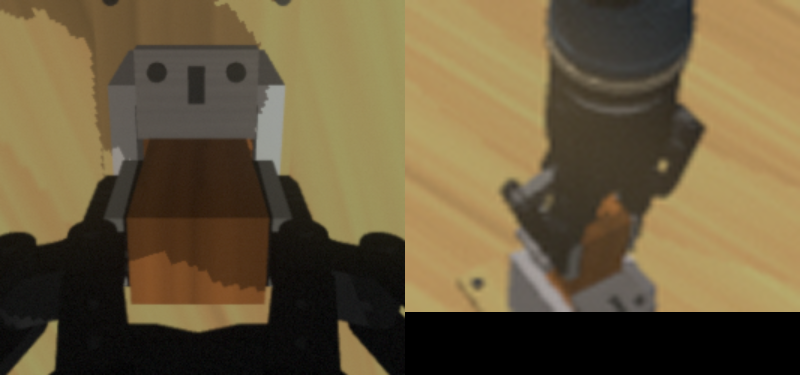

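{"fn": "carry_out", "kwargs": {
  "targets": [2,0,0,0,30,2,0,0,0,30,0,0,0,0,30]
}}

```text
time: 9.4
position: [0.5766, 0.1013, 0.0685]
tcp_rot: [0.812, 0.584, -0.001, 0.001]
wrist_force: [-1.6, -9.4, 5.2]
grip_width: 0.0355
```

```bash
python3 look.py l11
```

```text
[0.5765709  0.10128072 0.06851056] [-1.55189634 -9.43804932  5.20943614] [-1.87930686  0.29544914  0.05042981] 0.03547353040780394
```

View pics/l11.png

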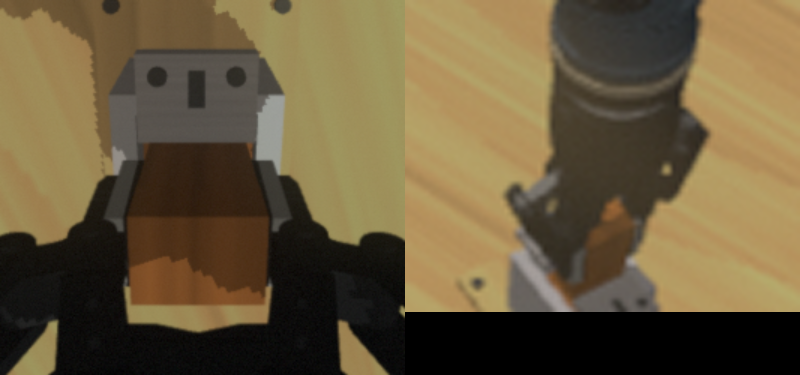

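The +y plate's outer edge has moved out against the nest wall: the gap went from 30 to 45 px in the crop. Now rock the other way.

{"fn": "carry_out", "kwargs": {
  "targets": [-3,0,0,0,30,-3,0,0,0,30,-3,0,0,0,30,-3,0,0,0,30,-3,0,0,0,30,-3,0,0,0,30,-3,0,0,0,30,0,0,0,0,30]
}}

```text
time: 10.3
position: [0.5706, 0.0841, 0.069]
tcp_rot: [0.812, 0.584, 0.001, -0.001]
wrist_force: [1.5, 7.4, 3.6]
grip_width: 0.0357
```

```bash
python3 look.py l12
```

```text
[0.5706343  0.08414891 0.06901765] [1.51673514 7.38226548 3.58954141] [ 1.66031272 -0.32575744  0.0149156 ] 0.035738629580168664
```

View pics/l12.png

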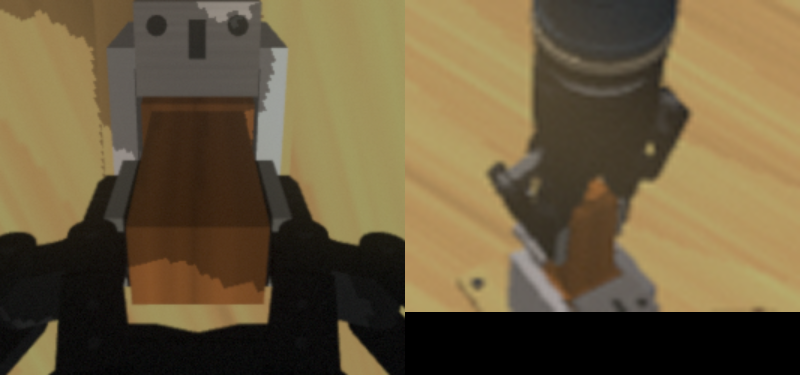

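The +y shoulder can now be seen past its plate, at crop (195,103). Push further to -y.

{"fn": "carry_out", "kwargs": {
  "targets": [-2,0,0,0,30,-2,0,0,0,30,-2,0,0,0,30,-1.5,0,0,0,30,0,0,0,0,30]
}}

```text
time: 10.9
position: [0.5684, 0.0773, 0.0692]
tcp_rot: [0.812, 0.584, 0.001, -0.001]
wrist_force: [0.9, 8.1, 4.7]
grip_width: 0.0355
```

```bash
python3 look.py l13
```

```text
[0.56838574 0.07730189 0.06915031] [0.91439713 8.11315762 4.74510391] [ 1.84772872 -0.32182191 -0.03345554] 0.03547455599802327
```

View pics/l13.png

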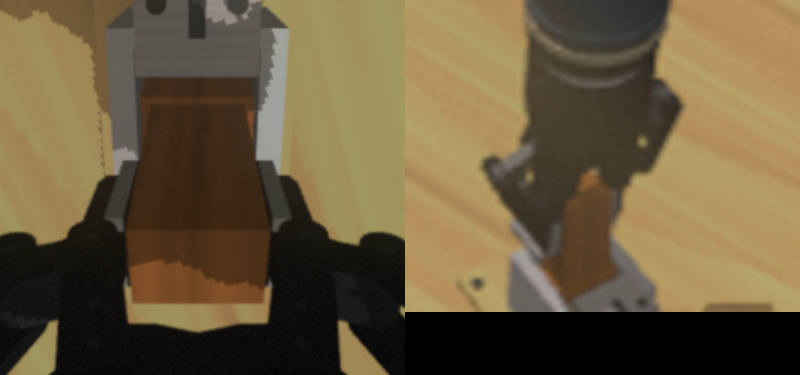

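{"fn": "carry_out", "kwargs": {
  "targets": [3,0,0,0,30,3,0,0,0,30,3,0,0,0,30,3,0,0,0,30,1,0,0,0,30,0,0,0,0,30]
}}

```text
time: 11.6
position: [0.5716, 0.0883, 0.0682]
tcp_rot: [0.812, 0.584, -0.0, -0.0]
wrist_force: [-1.1, -1.3, 0.7]
grip_width: 0.036
```

```bash
python3 look.py l14;python3 - <<'E'
from h import *
o=ctrl.get_obs()
a=np.radians(-18.5); ex=np.array([np.cos(a),np.sin(a)]); ey=np.array([-ex[1],ex[0]])
d=np.array([.5713,.0900])-o["position"][:2]; print("tool x,y mm",d@ey*1e3,d@ex*1e3)
r=viewer.camera("top"); cv2.imwrite("pics/t14.png",cv2.resize(r["pixels"][205:280,205:295,::-1],None,fx=8,fy=8,interpolation=cv2.INTER_CUBIC))
E
```

```text
[0.57161511 0.08833304 0.06821661] [-1.05920212 -1.27143325  0.73204389] [-0.88033752  0.45884709  0.01804324] 0.0360027658453928
tool x,y mm 1.499544972871143 -0.8297355062072945
```

View pics/l14.png

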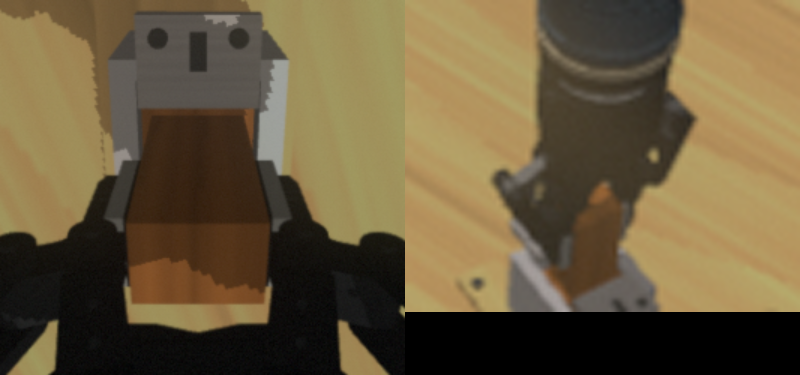

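View pics/t14.png

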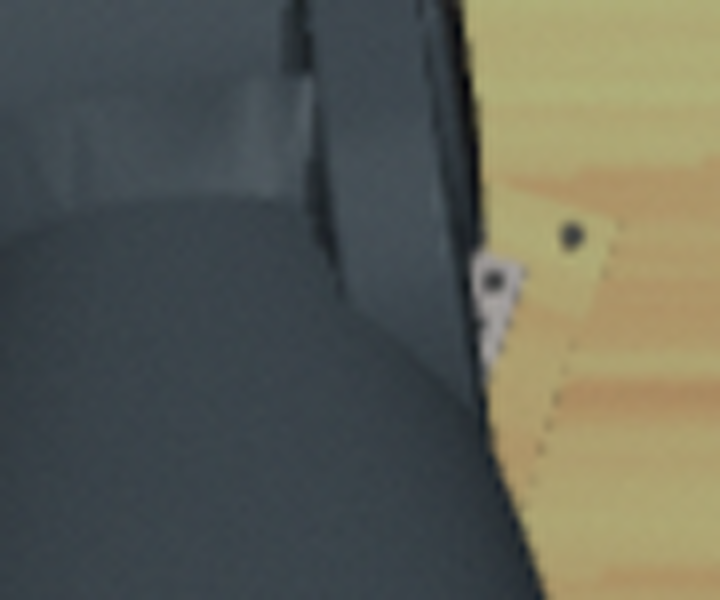

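In the top picture the -y plate's screw moved from (472,275) to (494,280) in the crop, about 7 mm outwards. On the +y side the shoulder shows clear. Centre and start lifting.

{"fn": "carry_out", "kwargs": {
  "targets": [1.5,0,0,0,30,0,0,0,0,30,0,0,-4,0,30,0,0,-4,0,30,0,0,-4,0,30,0,0,0,0,30],
  "grip_force": 45
}}

```text
time: 12.35
position: [0.5735, 0.0905, 0.0817]
tcp_rot: [0.812, 0.584, 0.001, 0.0]
wrist_force: [0.3, -0.4, -0.4]
grip_width: 0.0358
```

```bash
python3 look.py l15
```

```text
[0.57349955 0.09054624 0.08173123] [ 0.34200447 -0.37988679 -0.42955586] [ 0.05065542  0.00375484 -0.00874866] 0.03575008036416414
```

View pics/l15.png

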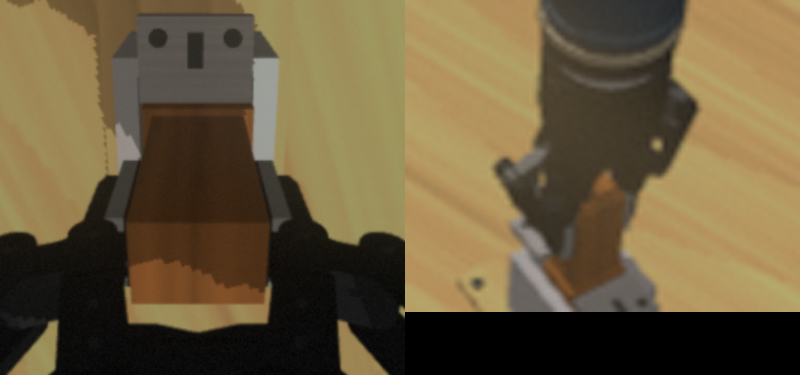

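{"fn": "carry_out", "kwargs": {
  "targets": [0,0,-12,0,30,0,0,-12,0,30,0,0,-12,0,30,0,0,-12,0,30,0,0,-12,0,30,0,0,-12,0,30,0,0,-8,0,30,0,0,-3,0,30]
}}

```text
time: 13.25
position: [0.5728, 0.0899, 0.1647]
tcp_rot: [0.812, 0.584, 0.001, 0.0]
wrist_force: [-0.8, 1.1, -0.8]
grip_width: 0.0354
```

{"fn": "carry_out", "kwargs": {
  "targets": [0,0,0,0,30,0,0,0,0,30,0,0,0,0,30,0,0,0,0,30,0,0,0,0,30]
}}

```text
time: 13.75
position: [0.5723, 0.0898, 0.1632]
tcp_rot: [0.812, 0.584, -0.0, -0.0]
wrist_force: [0.3, -0.1, -1.0]
grip_width: 0.0352
```

```bash
python3 look.py l16
python3 - <<'E'
from h import *
o=ctrl.get_obs();print(o["joint_velocities"].round(4))
r=viewer.camera("scene"); im=r["pixels"][:,:,::-1].copy()
x0,y0,s=275,155,7
big=cv2.resize(im[y0:y0+85,x0:x0+95],None,fx=s,fy=s,interpolation=cv2.INTER_CUBIC)
a=np.radians(-18.5); ex=np.array([np.cos(a),np.sin(a)]); ey=np.array([-ex[1],ex[0]])
c=o["position"][:2]
for h,hx,hy,col in((.008+.096,.020,.008,(0,0,255)),(.008+.096+.054,.022,.016,(0,255,0))):
  for sx,sy in((1,1),(1,-1),(-1,1)):
    u=(proj(r,[[*(c+ex*sx*hx+ey*sy*hy),h]])[0]-[x0,y0]+.5)*s; cv2.circle(big,tuple(int(v) for v in u),4,col,-1)
cv2.imwrite("pics/s16.png",big)
for l in("block","pocket","neck"): print(l,viewer.place_of("scene",l)[:2])
E
```

```text
[0.57226977 0.08984795 0.16321871] [ 0.31374263 -0.11726341 -0.95265185] [-0.00302171  0.01395214 -0.01675222] 0.035204298024625505
[-0.0005 -0.0004  0.0014  0.0003  0.002  -0.0003]
block [{'at': [0.57, 0.095, 0.1005], 'p': 0.81}]
pocket [{'at': [0.5675, 0.0931, 0.0049], 'p': 0.78}]
neck [{'at': [0.5674, 0.0874, 0.2009], 'p': 0.58}]
```

View pics/s16.png

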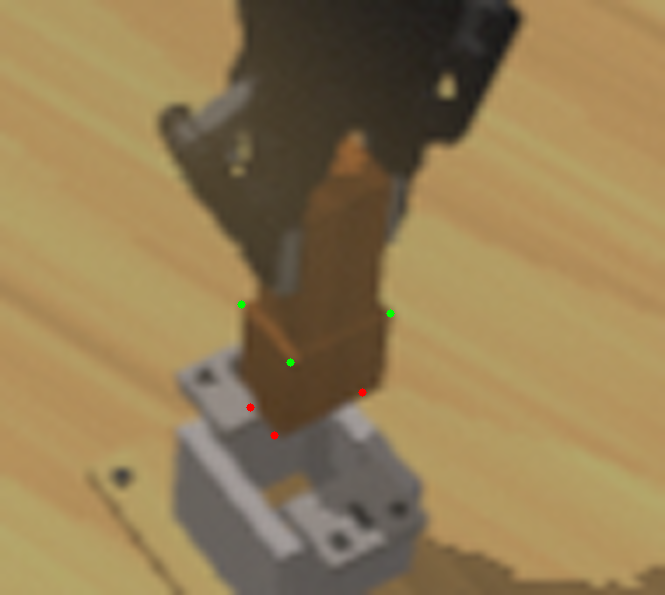

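View pics/l16.png

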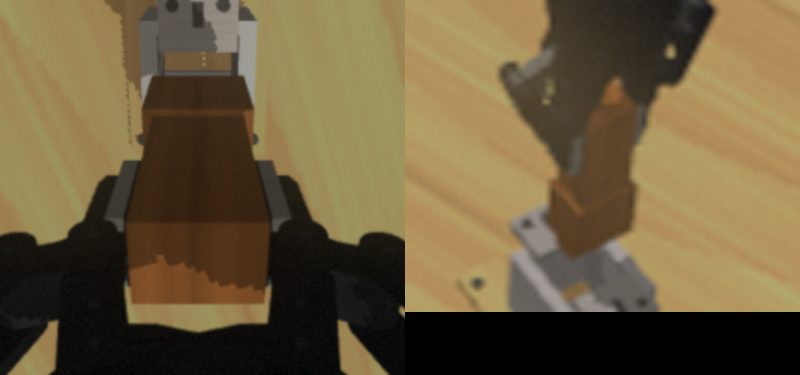

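Run:
```python
from workcell import ctrl
o=ctrl.get_obs();print(o["time"],o["position"],o["wrist_force"],o["grip_width"])
print(ctrl.close_job())
```

```text
14.05 [0.57238839 0.08984914 0.1634993 ] [ 0.89962512  0.3052281  -1.1316403 ] 0.03536452179474248
the job is handed in; nothing more can be done
None
```

I handed the job in at 14.05 s with the block freed and held upright over the jig; `close_job` gives no verdict. I gripped the neck across its 36 mm sides, rocked it about +12 mm and then about -13 mm along jig y, centred it and lifted it straight up.

**Last checks:**
- **Plates:** the +y plate moved out about 6 mm and the -y plate about 7 mm, both judged from pictures. The block came up without resistance.
- **Hold:** the foot is about 9.6 cm above the pocket floor, or 3 cm above the plates. The block is within a few mm of the pocket sideways. It hangs still, with about 1 N of weight on the wrist and a grip width of 35.4 mm.
- **Height agreement:** the network put the block's underside at z = 0.1005 m; I worked out 0.104 m. The shoulder corners matched their projection in the scene picture.

**What disagreed or went wrong:**
- **Finger height:** the fingertips were really about 42 mm higher than the stated tool offset implies. My first closing therefore pinched only the block's top edge and tipped it slightly. I spotted this from the width, the force and the pictures, opened the gripper, went 4 cm lower and gripped the neck properly.
- **Not measured directly:** I inferred the lean angle from how far the tool moved. I did not measure the bystanders again at the end; nothing came near them.

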